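# Assemble two trophies from polished bands

### The arm

A 6-joint arm with a two-finger parallel gripper is mounted at the origin on the work surface. World frame = base frame: x ahead of the robot, y to its left, z up, the work surface at z = 0. Lengths are in m, angles in degrees, forces in N, time in s.
With the tool pointing down it reaches from about 0.275 to 0.725 m from the base axis. Payload 15.9 kg.
Tool frame: the origin (TCP) lies on the front face of the gripper's body, between the roots of the fingers; the fingertips stand 73 mm ahead of it and the grasp point (between the pads) lies bot.pinch_z ahead of it (bot.pinch_z is the distance from the TCP to the grasp point, in m); x points along the fingers, y is the direction in which the jaws open and shut, and the axes are right-handed (so a half turn about x gives the same grasp; the last joint's range is limited). The gripper opens to 85 mm and grips with 20 to 120 N. Pads are 22 mm wide; open, the fingers measure 114 mm over their backs; the gripper's body (76 mm by 85 mm) begins 54 mm behind the grasp point. The pads swing forward as they close: fully open they stand 13 mm farther back than shut.
Start: joints at [65.833, 12.198, -1.971, 75.831, 0, 90], TCP at [0.205, 0.456, 0.304] pointing down, gripper open.
Joint ranges: [-170.91, 170.91], [-42.67, 98.43], [-65.05, 77.54], [-120.47, 116.71], [-90, 82.35], [-180, 180]. Speed limits (degrees/s): [108.29, 108.29, 136.94, 147.25, 180, 180].

### API

Orientations are given as [roll, pitch, yaw] about the fixed x, y, z axes, in that order (R = Rz(yaw) Ry(pitch) Rx(roll)).
In Python, from rig import bot gives the robot as it stands.
- The arm moves only by the tool apply_moves, never from a script. Its argument "commands" is a list of rows, each an object with "xyz": the shift along the world's x, y, z in m, a list of three; "turn": the turn, a rotation vector about the world's x, y, z in degrees, a list of three; "grip": the closure, from -1 (fully open) to 1 (shut). A call has 1 to 10 rows; each row is the pose to reach, as a shift and turn from the pose commanded when the call began; what a row does not reach only later rows make up. A row lasts 1/8 s, in which the tool goes at most 62.5 mm and 10.7 degrees, less where a joint would pass 70% of its speed; a pose out of reach is approached as far as the arm can. A call with a gripper value outside its range is refused whole. The fingers move at their own pace and stop on an object; the grip force is fixed at half the most. Time passes only in rows, so rows that repeat a pose let the fingers close. It gives the time, the measured TCP pose, the force and the opening at its end, in the units of the state.
- bot.state(): the state, without advancing time (a new reading comes with each control period).
- bot.camera(name): name is "scene" or "top" or "wrist"; returns the picture (400x640x3 uint8, red, green, blue); there is no depth.
- bot.camera_model(name): a dict with "vfov" (degrees; the focal length in pixels is half the picture's height over the tangent of half this angle, whatever the lens; pixels are square), "cx", "cy" (the principal point, pixels), "R" (3x3) and "t" (3): a world point X has camera coordinates R X + t. Camera axes: x right, y down, z forward; pixel columns grow to the right and rows downward; lengths in m; the calibration is good to about 2 mm. A picture is of the moment at which its call begins: read the wrist's pose just before it. camera_model takes no time and is no camera call; for the wrist camera it gives the pose at the moment of the call.
- bot.hand_in(): hands the job in, once; it reports no verdict.
The state is a dict: "time_s": time; "joint_pos": joint angles; "joint_velocities": joint speeds; "effort": joint torques, N m; "ee_pos": TCP position; "orientation": TCP orientation; "contact_force": force on the tool from outside, world axes, zero at the start; "moment": the same for the moment, N m; "width": opening from 0.0 (shut) to 1.0 (fully open).
Only numpy, scipy, OpenCV 4.12 (cv2) and the standard library are available. Lean on these libraries where they do the work, as an engineer would, in place of code of your own. Each camera call takes 0.05 s, during which the arm holds its last target. There are 200 camera calls.

### The job

Put the polished bands on their trophy bases: thread the two brass bands over the spindle of the dark wooden base and the two steel bands over the spindle of the white base, on each the wide band first, flat on the base, and the narrow band flat on top of it. Set every band down without dropping it, and leave the copper rod, the two polishing bars and the grey buffing wheel where they are.

Things in the scene. Friction and masses are not known exactly. Their poses are not given: they have to be found in the camera images.
- brass_wide: the wide golden-yellow polished brass trophy band (a thick plain ring), 36 mm tall, 62 mm outside diameter, 36 mm bore, about 0.5 kg; lies flat on the bench at the start; origin at the centre of its underside, z up along its axis; the same all round
- steel_wide: the wide silver-grey polished steel trophy band (a thick plain ring), 36 mm tall, 62 mm outside diameter, 36 mm bore, about 0.5 kg; lies flat on the bench at the start; origin at the centre of its underside, z up along its axis; the same all round
- brass_narrow: the narrow golden-yellow polished brass trophy band (a smaller ring), 32 mm tall, 46 mm outside diameter, 30 mm bore, about 0.2 kg; lies flat on the bench at the start; origin at the centre of its underside, z up along its axis; the same all round
- steel_narrow: the narrow silver-grey polished steel trophy band (a smaller ring), 32 mm tall, 46 mm outside diameter, 30 mm bore, about 0.2 kg; lies flat on the bench at the start; origin at the centre of its underside, z up along its axis; the same all round
- wood_base: the dark brown wooden trophy base: square base, 84 x 84 mm and 25 mm high, fixed to the bench, with an upright dark steel spindle at its middle, 14 mm in diameter with a domed tip 58 mm above the base's top face (83 mm above the bench); origin on the spindle's axis at bench height, z up, x and y along the sides
- white_base: the white marble trophy base: square base, 84 x 84 mm and 25 mm high, fixed to the bench, with an upright dark steel spindle at its middle, 14 mm in diameter with a domed tip 58 mm above the base's top face (83 mm above the bench); origin on the spindle's axis at bench height, z up, x and y along the sides
- copper_rod: bystander: solid reddish copper rod end standing upright, 36 mm diameter, 55 mm tall; origin at the centre of its underside; loose
- red_bar: bystander: red bar of polishing compound, 90 x 40 x 35 mm (x, y, z); origin at the centre of its underside; loose
- green_bar: bystander: green bar of polishing compound, 90 x 40 x 35 mm (x, y, z); origin at the centre of its underside; loose
- buff_wheel: bystander: dark grey felt buffing wheel lying flat, 86 mm diameter, 22 mm thick, with a blue disc at its middle; origin at the centre of its underside; loose

How it is judged:
By the outcome, as a careful person would: the job done as asked, in the order asked, and still so for the second after the job is handed in, with the robot touching nothing.
It also fails if it takes over 106 s, if anything falls off the work surface, if the arm or the gripper's body presses on something with over 40 N, if the wrist force passes 120 N, or if a joint passes its speed limit or range.

## Working session

There is one attempt and no reset: what is moved stays moved. The work goes in short steps, Python scripts to look and compute and a tool call to move; the robot and the scene stay as the last step left them, time stands still between calls to the robot, and variables do not carry over. Pictures are saved under pics/ and viewed, about 12 in all and at most 16, crops included, and the job is handed in when it is done.

Besides the shell and the picture viewer there is one more tool, called after "Emit:" as name(argument=value, ...) on one line, values as JSON. apply_moves: Moves the arm, as the interface text tells. Its arguments: {"type":"object","properties":{"commands":{"type":"array"}},"required":["commands"]}

```bash
mkdir -p pics; ls
python3 - <<'E'
from rig import bot
import cv2
print(bot.state(), bot.pinch_z)
for n in ("scene","top"):
    m=bot.camera_model(n);print(n,m)
    cv2.imwrite(f"pics/{n}0.png",bot.camera(n)[:,:,::-1])
E
```

```text
pics
{'time_s': 0.0, 'joint_pos': array([ 6.58313225e+01,  1.22264575e+01, -2.00814127e+00,  7.58299186e+01,
       -1.10746774e-03,  9.00003674e+01]), 'joint_velocities': array([ 0.00750085, -0.04788314, -0.00728167, -0.04063717, -0.01176413,
        0.00735931]), 'effort': array([ 4.03066297e-03, -6.86147118e+01,  4.87126064e+01,  1.70026085e-02,
        3.00095489e-04, -2.36143205e-05]), 'ee_pos': array([0.20461539, 0.45594491, 0.30340236]), 'orientation': array([ -89.0162223 ,   89.9354732 , -113.18526666]), 'contact_force': array([ 0.31009437,  0.16401214, -0.43952278]), 'moment': array([ 0.03176657, -0.00989281,  0.03071185]), 'width': 1.0045455423284837} 0.0539
scene {'vfov': 55.54890997607311, 'cx': 324.44194342828195, 'cy': 195.3857328908325, 'R': array([[ 0.68740057,  0.72625494, -0.00584998],
       [ 0.63245956, -0.60254405, -0.48676028],
       [-0.35703693,  0.33089942, -0.873516  ]]), 't': array([-0.38316825, -0.32101805,  1.06635546])}
top {'vfov': 45.05768849946251, 'cx': 319.9361235913994, 'cy': 204.72731154343145, 'R': array([[-0.00847078, -0.99978174, -0.01909739],
       [-0.99793665,  0.0096676 , -0.06347423],
       [ 0.06364501,  0.01852031, -0.99780074]]), 't': array([0.01536893, 0.54745426, 1.06952031])}
```

View pics/top0.png

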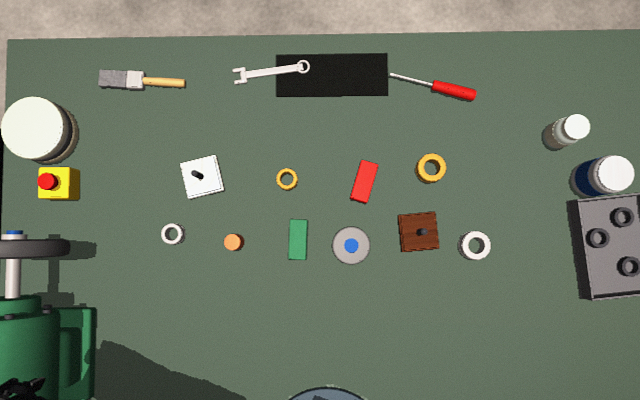

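View pics/scene0.png

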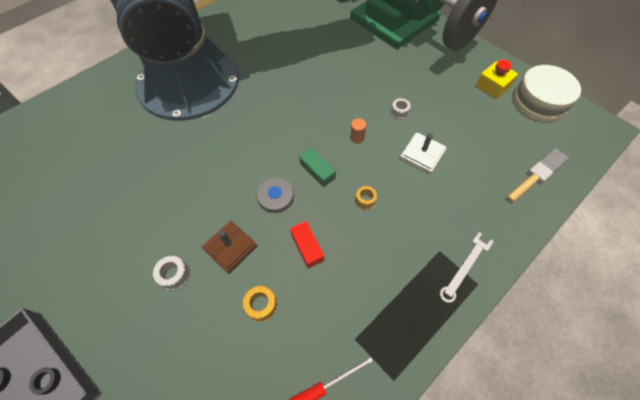

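The top view shows all items: white base (202,177), wood base (418,231), brass wide (431,167), brass narrow (287,179), steel narrow (172,234), steel wide (475,245). Bystanders: copper (233,242), green (298,240), red (364,181), wheel (351,246). The scene view shows the same items.

```bash
cat > h.py <<'E'
import numpy as np, cv2
def ray(m,u,v,h=400):
    f=h/2/np.tan(np.radians(m['vfov'])/2)
    R=np.array(m['R']);t=np.array(m['t'])
    return -R.T@t, R.T@np.array([(u-m['cx'])/f,(v-m['cy'])/f,1])
def onplane(m,u,v,z):
    c,d=ray(m,u,v); return (c+d*(z-c[2])/d[2])
def proj(m,X):
    f=200/np.tan(np.radians(m['vfov'])/2); p=np.array(m['R'])@np.array(X)+m['t']
    return np.array([m['cx'],m['cy']])+f*p[:2]/p[2]
def tri(ms,uv):
    A=np.zeros((3,3));b=np.zeros(3)
    for m,(u,v) in zip(ms,uv):
        c,d=ray(m,u,v);d/=np.linalg.norm(d);P=np.eye(3)-np.outer(d,d);A+=P;b+=P@c
    return np.linalg.solve(A,b)
def mask(img,kind):
    h,s,v=[c.astype(int) for c in cv2.split(cv2.cvtColor(img,cv2.COLOR_RGB2HSV))]
    return {'brass':(h>=15)&(h<=30)&(s>130)&(v>110),
     'steel':(s<45)&(v>110),
     'wood':(h<=14)&(s>80)&(v>35)&(v<150),
     'red':((h<=5)|(h>=175))&(s>190)&(v>150),'green':(h>45)&(h<85)&(s>120),
     'copper':(h>4)&(h<14)&(s>120)&(v>150),'blue':(h>100)&(h<125)&(s>150)}[kind].astype(np.uint8)*255
E
python3 - <<'E'
from h import *
from rig import bot
ms=[bot.camera_model(n) for n in("top","scene")]
im=[cv2.imread(f"pics/{n}0.png")[:,:,::-1].copy() for n in("top","scene")]
T={'brass_wide':('brass',(431,167),(259,303),.018),'brass_narrow':('brass',(287,179),(366,197),.016),
'steel_wide':('steel',(475,245),(170,272),.018),'steel_narrow':('steel',(172,234),(401,108),.016),
'white':('steel',(202,177),(424,152),.0125),'wood':('wood',(418,231),(229,246),.0125),
'red':('red',(364,181),(307,244),.0175),'green':('green',(298,240),(318,167),.0175),'copper':('copper',(233,242),(358,130),.0275),'wheel':('blue',(351,246),(275,193),.022)}
for k,(c,a,b,z) in T.items():
    uv=[];o=[]
    for m,i,p in zip(ms,im,(a,b)):
        cs,_=cv2.findContours(mask(i,c),cv2.RETR_EXTERNAL,cv2.CHAIN_APPROX_NONE)
        cs=[q for q in cs if cv2.contourArea(q)>30 and np.hypot(*(np.array(cv2.boundingRect(q)[:2])+np.array(cv2.boundingRect(q)[2:])/2-p))<15]
        if not cs: print(k,'none');continue
        q=max(cs,key=cv2.contourArea);r=cv2.minAreaRect(q);uv.append(r[0])
        P=np.array([onplane(m,*x,z)[:2] for x in cv2.boxPoints(r)])
        e=P[1]-P[0];g=P[2]-P[1]
        o.append((onplane(m,*r[0],z)[:2].round(4),np.round([np.hypot(*e),np.hypot(*g),np.degrees(np.arctan2(e[1],e[0]))%90],3)))
    print(k,*o, tri(ms,uv).round(4) if len(uv)==2 else '')
for k,a in(('wood tip',(421.5,231)),('white tip',(194.5,173.5))): print(k,onplane(ms[0],*a,.083).round(4))
E
```

```text
brass_wide (array([ 0.6303, -0.2419]), array([ 0.063,  0.062, 44.389])) (array([ 0.6258, -0.2419]), array([ 0.064,  0.066, 46.48 ])) [ 0.6287 -0.2412  0.026 ]
brass_narrow (array([0.6092, 0.0858]), array([ 0.047,  0.047, 44.731])) (array([0.6053, 0.0869]), array([0.049, 0.054, 0.594])) [0.6079 0.0846 0.0223]
steel_wide none
steel_wide none
steel_wide 
steel_narrow none
steel_narrow none
steel_narrow 
white none
white none
white 
wood (array([ 0.4855, -0.2096]), array([0.085, 0.084, 5.193])) (array([ 0.4846, -0.2121]), array([0.086, 0.09 , 8.461])) [ 0.4849 -0.2109  0.0116]
red (array([ 0.601 , -0.0888]), array([9.100e-02, 4.000e-02, 7.286e+01])) (array([ 0.5955, -0.0885]), array([4.0000e-02, 9.1000e-02, 7.5665e+01])) [ 0.5992 -0.0894  0.0262]
green none
green (array([0.47  , 0.0611]), array([8.8000e-02, 3.9000e-02, 8.7619e+01])) 
copper none
copper (array([0.4536, 0.216 ]), array([3.3000e-02, 3.5000e-02, 4.6288e+01])) 
wheel (array([ 0.4555, -0.0582]), array([2.7000e-02, 2.9000e-02, 8.9523e+01])) (array([ 0.4544, -0.0598]), array([0.025, 0.025, 7.967])) [ 0.455 -0.059  0.022]
wood tip [ 0.486  -0.2039  0.083 ]
white tip [0.6129 0.2768 0.083 ]
```

Run:
```python
from h import *
from rig import bot
ms=[bot.camera_model(n) for n in("top","scene")]
im=[cv2.imread(f"pics/{n}0.png")[:,:,::-1].copy() for n in("top","scene")]
hv=cv2.cvtColor(im[0],cv2.COLOR_RGB2HSV)
for p in((485,245),(465,245),(475,235),(163,234),(181,234),(210,185),(330,130),(298,240),(233,242)):print(p,hv[p[1],p[0]])
T={'steel_wide':((475,245),(170,272),.018),'steel_narrow':((172,234),(401,108),.016),
'white':((202,177),(424,152),.0125),'green':((298,240),(318,167),.0175),'copper':((233,242),(358,130),.0275)}
for k,(a,b,z) in T.items():
    uv=[];o=[]
    for m,i,p in zip(ms,im,(a,b)):
        x0,y0=p[0]-32,p[1]-32;c=i[y0:y0+64,x0:x0+64]
        bg=np.median(i[y0-10:y0+74,x0-10:x0+74].reshape(-1,3),0)
        v=c.astype(int)
        M={'steel':(v.min(2)>115),'white':(v.min(2)>115),'green':(v[:,:,1]-v[:,:,0]>40),'copper':(v[:,:,0]-v[:,:,2]>60)}[k.split('_')[0]]
        cs,_=cv2.findContours(M.astype(np.uint8),cv2.RETR_EXTERNAL,cv2.CHAIN_APPROX_NONE)
        q=max(cs,key=cv2.contourArea);r=cv2.minAreaRect(q);r=((r[0][0]+x0,r[0][1]+y0),r[1],r[2]);uv.append(r[0])
        P=np.array([onplane(m,*x,z)[:2] for x in cv2.boxPoints(r)]);e=P[1]-P[0];g=P[2]-P[1]
        o.append((onplane(m,*r[0],z)[:2].round(4),np.round([np.hypot(*e),np.hypot(*g),np.degrees(np.arctan2(e[1],e[0]))%90],3)))
    print(k,*o,tri(ms,uv).round(4),bg)
```

```text
(485, 245) [ 16  20 237]
(465, 245) [ 15  10 246]
(475, 235) [ 11  11 244]
(163, 234) [ 11   8 252]
(181, 234) [ 11  19 217]
(210, 185) [ 60   2 248]
(330, 130) [ 55  39 123]
(298, 240) [ 71 125 172]
(233, 242) [ 16 139 246]
steel_wide (array([ 0.4543, -0.3355]), array([6.4000e-02, 6.2000e-02, 8.9505e+01])) (array([ 0.4442, -0.3357]), array([ 0.067,  0.069, 46.45 ])) [ 0.4539 -0.3325  0.0343] [117. 131. 113.]
steel_narrow (array([0.4857, 0.348 ]), array([ 0.047,  0.047, 26.136])) (array([0.4779, 0.3525]), array([ 0.053,  0.052, 46.255])) [0.4849 0.3429 0.0289] [116. 130. 111.]
white (array([0.6153, 0.2809]), array([ 0.087,  0.085, 13.482])) (array([0.6125, 0.2816]), array([ 0.097,  0.099, 19.698])) [0.6143 0.2792 0.0168] [118. 133. 114.]
green (array([0.4708, 0.0618]), array([9.0000e-02, 4.0000e-02, 8.7357e+01])) (array([0.4637, 0.0652]), array([0.04 , 0.095, 8.101])) [0.4704 0.0604 0.0299] [116. 132. 112.]
copper (array([0.4655, 0.2071]), array([3.6000e-02, 3.6000e-02, 8.9511e+01])) (array([0.4525, 0.2159]), array([ 0.042,  0.039, 19.886])) [0.4652 0.2017 0.0505] [116. 131. 112.]
```

Emit:
apply_moves(commands=[{"xyz":[0.425,-0.698,-0.07],"turn":[0,0,-65.8],"grip":-1},{"xyz":[0.425,-0.698,-0.07],"turn":[0,0,-65.8],"grip":-1},{"xyz":[0.425,-0.698,-0.07],"turn":[0,0,-65.8],"grip":-1},{"xyz":[0.425,-0.698,-0.07],"turn":[0,0,-65.8],"grip":-1},{"xyz":[0.425,-0.698,-0.07],"turn":[0,0,-65.8],"grip":-1},{"xyz":[0.425,-0.698,-0.07],"turn":[0,0,-65.8],"grip":-1},{"xyz":[0.425,-0.698,-0.07],"turn":[0,0,-65.8],"grip":-1},{"xyz":[0.425,-0.698,-0.07],"turn":[0,0,-65.8],"grip":-1},{"xyz":[0.425,-0.698,-0.07],"turn":[0,0,-65.8],"grip":-1},{"xyz":[0.425,-0.698,-0.07],"turn":[0,0,-65.8],"grip":-1}])

```text
time_s: 1.35
ee_pos: [0.5292, -0.0778, 0.2502]
orientation: [-132.8, 90.0, 137.2]
contact_force: [0.4, 1.2, 0.8]
width: 0.999
```

Emit:
apply_moves(commands=[{"xyz":[0.1,-0.164,-0.017],"turn":[0,0,0],"grip":-1},{"xyz":[0.1,-0.164,-0.017],"turn":[0,0,0],"grip":-1},{"xyz":[0.1,-0.164,-0.017],"turn":[0,0,0],"grip":-1},{"xyz":[0.1,-0.164,-0.017],"turn":[0,0,0],"grip":-1},{"xyz":[0.1,-0.164,-0.017],"turn":[0,0,0],"grip":-1}])

```text
time_s: 1.98
ee_pos: [0.6283, -0.2397, 0.2328]
orientation: [-117.8, 89.9, 152.2]
contact_force: [-0.7, 1.0, -0.5]
width: 0.998
```

Run:
```python
from rig import bot
import cv2
s=bot.state();print(s['ee_pos'],s['orientation'],s['joint_pos'])
m=bot.camera_model("wrist");print(m)
cv2.imwrite("pics/w1.png",bot.camera("wrist")[:,:,::-1])
```

```text
[ 0.62829108 -0.23971056  0.23279646] [-117.79003567   89.92066515  152.21083955] [-2.08866923e+01  3.45224077e+01  2.08577156e+01  7.64140678e+01
  9.53442812e-03  6.91124260e+01]
{'vfov': 70.57477986303348, 'cx': 319.84533362013775, 'cy': 202.47341394322174, 'R': array([[ 9.99999559e-01,  4.47684173e-04, -8.25127520e-04],
       [ 6.44896934e-04, -9.66338870e-01,  2.57271787e-01],
       [-6.82176288e-04, -2.57272206e-01, -9.66338733e-01]]), 't': array([-0.62743621, -0.24688673,  0.24774392])}
```

View pics/w1.png

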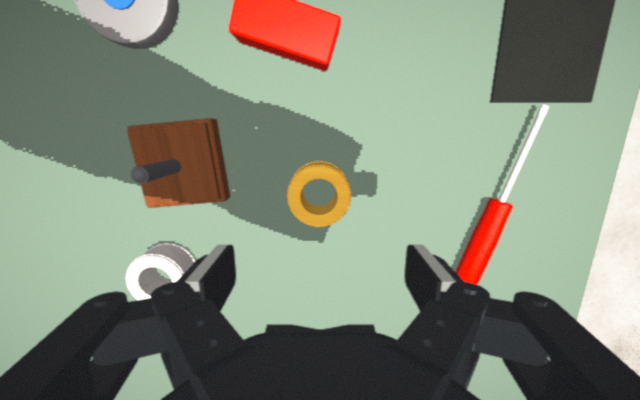

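```bash
cat >> h.py <<'E'
from scipy.optimize import least_squares
def circ(m,pts,z,r):
    P=np.array([onplane(m,*p,z)[:2] for p in pts])
    s=least_squares(lambda c:np.hypot(*(P-c).T)-r,P.mean(0),loss='soft_l1',f_scale=.0007)
    e=np.hypot(*(P-s.x).T)-r
    return s.x.round(4),np.median(abs(e)).round(5),(abs(e)<.0015).mean().round(2)
def ring(m,img,M,near,z,r):
    """centre of the top rim (height z, radius r) of the blob of mask M nearest pixel 'near'"""
    M=cv2.morphologyEx(M,cv2.MORPH_CLOSE,np.ones((3,3)))
    cs,_=cv2.findContours(M,cv2.RETR_EXTERNAL,cv2.CHAIN_APPROX_NONE)
    cs=[q for q in cs if cv2.contourArea(q)>300]
    q=min(cs,key=lambda q:np.hypot(*(np.array(cv2.minEnclosingCircle(q)[0])-near)))
    return circ(m,q[:,0,:].astype(float),z,r),q
def look(name):
    from rig import bot
    s=bot.state();m=bot.camera_model("wrist");i=bot.camera("wrist")
    cv2.imwrite(f"pics/{name}.png",i[:,:,::-1]);np.save(f"pics/{name}.npy",m,allow_pickle=True)
    print("ee",s['ee_pos'].round(4),"w",round(s['width'],3),"F",s['contact_force'].round(1));return m,i
def again(name):
    return np.load(f"pics/{name}.npy",allow_pickle=True).item(),cv2.imread(f"pics/{name}.png")[:,:,::-1].copy()
E
python3 - <<'E'
from h import *
from rig import bot
m=bot.camera_model("wrist");np.save("pics/w1.npy",m,allow_pickle=True);m,i=again("w1")
print("cam",ray(m,0,0)[0])
print(ring(m,i,mask(i,'brass'),(319,194),.036,.031)[0])
M=mask(i,'wood');cs,_=cv2.findContours(M,cv2.RETR_EXTERNAL,cv2.CHAIN_APPROX_NONE);q=max(cs,key=cv2.contourArea);r=cv2.minAreaRect(q)
P=np.array([onplane(m,*x,.025) for x in cv2.boxPoints(r)]);print(r,P.round(4),P.mean(0))
print("tip",onplane(m,139,174,.083), "root", onplane(m,180,165,.025))
E
```

```text
cam [ 0.62758029 -0.17384572  0.30305085]
(array([ 0.6262, -0.2374]), np.float64(0.00067), np.float64(0.92))
((178.05300903320312, 163.04360961914062), (83.70018005371094, 95.40071868896484), 84.42780303955078) [[ 0.4439 -0.173   0.025 ]
 [ 0.5348 -0.1645  0.025 ]
 [ 0.5359 -0.2455  0.025 ]
 [ 0.4378 -0.2555  0.025 ]] [ 0.48811883 -0.20962953  0.025     ]
tip [ 0.48565522 -0.20954694  0.083     ] root [ 0.4900359  -0.20998019  0.025     ]
```

Emit:
apply_moves(commands=[{"xyz":[-0.002,0.002,-0.06],"turn":[0,0,0],"grip":-1},{"xyz":[-0.002,0.002,-0.12],"turn":[0,0,0],"grip":-1},{"xyz":[-0.002,0.002,-0.15],"turn":[0,0,0],"grip":-1},{"xyz":[-0.002,0.002,-0.162],"turn":[0,0,0],"grip":-1},{"xyz":[-0.002,0.002,-0.162],"turn":[0,0,0],"grip":-1},{"xyz":[-0.002,0.002,-0.162],"turn":[0,0,0],"grip":1},{"xyz":[-0.002,0.002,-0.162],"turn":[0,0,0],"grip":1},{"xyz":[-0.002,0.002,-0.162],"turn":[0,0,0],"grip":1},{"xyz":[-0.002,0.002,-0.162],"turn":[0,0,0],"grip":1},{"xyz":[-0.002,0.002,-0.162],"turn":[0,0,0],"grip":1}])

```text
time_s: 3.28
ee_pos: [0.6273, -0.2379, 0.0739]
orientation: [73.8, 89.8, -16.2]
contact_force: [-4.6, 3.0, 13.1]
width: 0.719
```

Emit:
apply_moves(commands=[{"xyz":[0,0,0.01],"turn":[0,0,0],"grip":1},{"xyz":[0,0,0.03],"turn":[0,0,0],"grip":1},{"xyz":[0,0,0.03],"turn":[0,0,0],"grip":1},{"xyz":[0,0,0.03],"turn":[0,0,0],"grip":1}])

```text
time_s: 3.78
ee_pos: [0.6264, -0.2377, 0.1012]
orientation: [-106.2, 90.0, 163.8]
contact_force: [0.5, 0.4, -5.4]
width: 0.714
```

Run:
```python
from h import *
look("w2")
```

```text
ee [ 0.6264 -0.2377  0.1012] w 0.714 F [ 0.5  0.4 -5.4]
```

View pics/w2.png

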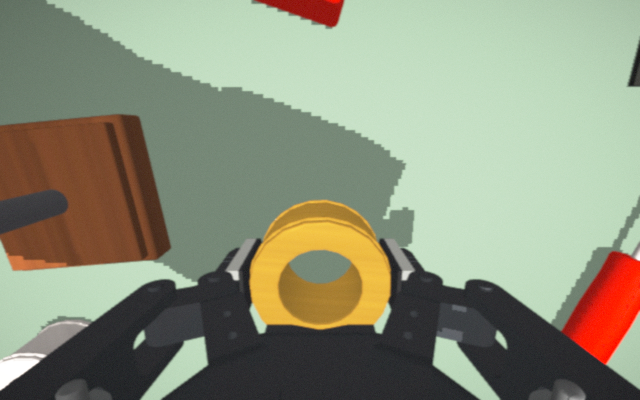

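```bash
cat >> h.py <<'E'
def held(m,img,M,near,r,ee):
    """centre and height of the held ring's top rim: height where the fitted circle has radius r"""
    _,q=ring(m,img,M,near,.1,r); best=None
    for z in np.arange(ee[2]-.075,ee[2]-.01,.0005):
        c=circ(m,q[:,0,:].astype(float),z,r)
        if best is None or c[1]<best[1][1]: best=(z,c)
    return "dz_top",round(best[0]-ee[2],4),"dxy",(best[1][0]-ee[:2]).round(4),best[1][1:]
E
python3 - <<'E'
from h import *
from rig import bot
m,i=again("w2");ee=bot.state()['ee_pos']
print(held(m,i,mask(i,'brass'),(320,265),.031,ee))
E
```

```text
('dz_top', np.float64(-0.0435), 'dxy', array([-0.0004,  0.0033]), (np.float64(0.00136), np.float64(0.56)))
```

Emit:
apply_moves(commands=[{"xyz":[0,0,0.05],"turn":[0,0,0],"grip":1},{"xyz":[0,0,0.09],"turn":[0,0,0],"grip":1},{"xyz":[-0.05,0.01,0.09],"turn":[0,0,0],"grip":1},{"xyz":[-0.1,0.02,0.09],"turn":[0,0,0],"grip":1},{"xyz":[-0.14,0.0285,0.09],"turn":[0,0,0],"grip":1},{"xyz":[-0.14,0.0285,0.09],"turn":[0,0,0],"grip":1},{"xyz":[-0.14,0.0285,0.09],"turn":[0,0,0],"grip":1}])

```text
time_s: 4.7
ee_pos: [0.4868, -0.2093, 0.1915]
orientation: [74.4, 90.0, -15.6]
contact_force: [1.3, 0.3, -5.6]
width: 0.718
```

Run:
```python
from h import *
look("w3")
```

```text
ee [ 0.4868 -0.2093  0.1915] w 0.718 F [ 1.3  0.3 -5.6]
```

View pics/w3.png

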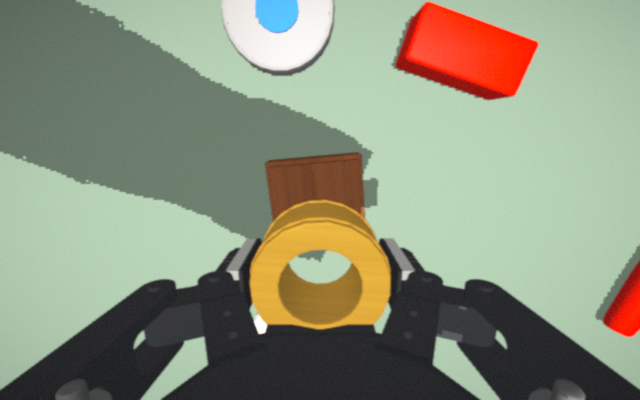

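Run:
```python
from h import *
m,i=again("w3")
M=mask(i,'wood');ys,xs=np.nonzero(M[:200]);print(xs.min(),xs.max(),ys.min(),ys.max())
a=onplane(m,268,162,.025);b=onplane(m,360,155,.025);e=(b-a)/np.linalg.norm(b-a);n=np.array([e[1],-e[0],0])
print(a,b,np.linalg.norm(b-a),(a+b)/2+n*.042)
```

```text
266 505 17 199
[ 0.44316484 -0.17228888  0.025     ] [ 0.51955062 -0.1664512   0.025     ] 0.07660852173771904 [ 0.48455819 -0.21124792  0.025     ]
```

Emit:
apply_moves(commands=[{"xyz":[-0.001,-0.001,-0.03],"turn":[0,0,0],"grip":1},{"xyz":[-0.001,-0.001,-0.06],"turn":[0,0,0],"grip":1},{"xyz":[-0.001,-0.001,-0.08],"turn":[0,0,0],"grip":1},{"xyz":[-0.001,-0.001,-0.089],"turn":[0,0,0],"grip":1},{"xyz":[-0.001,-0.001,-0.089],"turn":[0,0,0],"grip":1},{"xyz":[-0.001,-0.001,-0.089],"turn":[0,0,0],"grip":1}])

```text
time_s: 5.5
ee_pos: [0.4862, -0.2104, 0.1033]
orientation: [67.2, 89.9, -22.8]
contact_force: [0.6, 0.4, -4.9]
width: 0.715
```

Emit:
apply_moves(commands=[{"xyz":[0,0,-0.002],"turn":[0,0,0],"grip":1},{"xyz":[0,0,-0.003],"turn":[0,0,0],"grip":1},{"xyz":[0,0,-0.003],"turn":[0,0,0],"grip":1}])

```text
time_s: 5.88
ee_pos: [0.4855, -0.2102, 0.0996]
orientation: [51.6, 90.0, -38.4]
contact_force: [0.0, -0.6, -5.4]
width: 0.715
```

Emit:
apply_moves(commands=[{"xyz":[0,0,-0.001],"turn":[0,0,0],"grip":1},{"xyz":[0,0,-0.002],"turn":[0,0,0],"grip":1},{"xyz":[0,0,-0.002],"turn":[0,0,0],"grip":1}])

```text
time_s: 6.25
ee_pos: [0.4856, -0.2103, 0.0989]
orientation: [68.2, 89.9, -21.8]
contact_force: [-10.2, 5.2, 22.1]
width: 0.715
```

Emit:
apply_moves(commands=[{"xyz":[0,0,0.001],"turn":[0,0,0],"grip":0.4},{"xyz":[0,0,0.001],"turn":[0,0,0],"grip":-0.5},{"xyz":[0,0,0.001],"turn":[0,0,0],"grip":-1},{"xyz":[0,0,0.001],"turn":[0,0,0],"grip":-1},{"xyz":[0,0,0.001],"turn":[0,0,0],"grip":-1},{"xyz":[0,0,0.001],"turn":[0,0,0],"grip":-1},{"xyz":[0,0,0.04],"turn":[0,0,0],"grip":-1},{"xyz":[0,0,0.09],"turn":[0,0,0],"grip":-1},{"xyz":[0,0,0.12],"turn":[0,0,0],"grip":-1},{"xyz":[0,0,0.12],"turn":[0,0,0],"grip":-1}])

```text
time_s: 7.5
ee_pos: [0.4866, -0.2107, 0.2198]
orientation: [66.3, 89.8, -23.6]
contact_force: [-0.2, 0.3, -0.6]
width: 1.001
```

Run:
```python
from h import *
look("w4")
```

```text
ee [ 0.4866 -0.2107  0.2198] w 1.001 F [-0.2  0.3 -0.6]
```

View pics/w4.png

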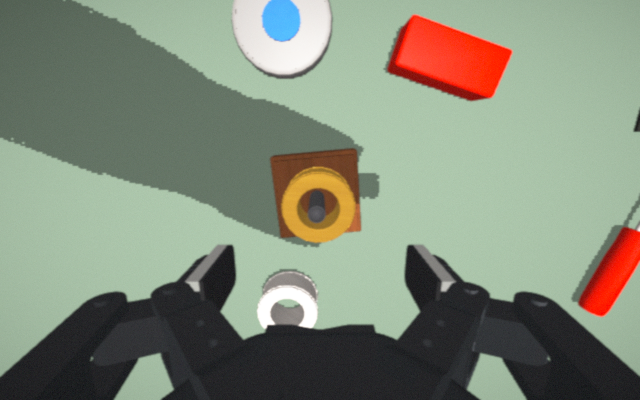

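Run:
```python
from h import *
m,i=again("w4")
print('ring',ring(m,i,mask(i,'brass'),(318,204),.061,.031)[0],'tip',onplane(m,316,214,.080))
v=i.astype(int);M=((v.min(2)>200)&(np.abs(v[:,:,0]-v[:,:,1])<30)).astype(np.uint8)*255
cs,_=cv2.findContours(M,cv2.RETR_EXTERNAL,cv2.CHAIN_APPROX_NONE)
q=min([q for q in cs if cv2.contourArea(q)>300],key=lambda q:np.hypot(*(q[:,0].mean(0)-(288,305))))[:,0]
print(q.min(0),q.max(0)); q=q[q[:,1]<324]
print(circ(m,q.astype(float),.036,.031))
```

```text
ring (array([ 0.4851, -0.2099]), np.float64(0.0008), np.float64(0.77)) tip [ 0.48358409 -0.21080835  0.08      ]
[257 286] [317 328]
(array([ 0.4529, -0.3317]), np.float64(0.00079), np.float64(0.63))
```

Emit:
apply_moves(commands=[{"xyz":[-0.017,-0.06,0],"turn":[0,0,0],"grip":-1},{"xyz":[-0.033,-0.122,0],"turn":[0,0,0],"grip":-1},{"xyz":[-0.033,-0.122,0],"turn":[0,0,0],"grip":-1},{"xyz":[-0.033,-0.122,-0.05],"turn":[0,0,0],"grip":-1},{"xyz":[-0.033,-0.122,-0.1],"turn":[0,0,0],"grip":-1},{"xyz":[-0.033,-0.122,-0.13],"turn":[0,0,0],"grip":-1},{"xyz":[-0.033,-0.122,-0.142],"turn":[0,0,0],"grip":-1},{"xyz":[-0.033,-0.122,-0.142],"turn":[0,0,0],"grip":-1},{"xyz":[-0.033,-0.122,-0.142],"turn":[0,0,0],"grip":-1}])

```text
time_s: 8.68
ee_pos: [0.4532, -0.3325, 0.0767]
orientation: [54.8, 89.9, -35.1]
contact_force: [0.0, 0.2, -0.4]
width: 1.001
```

Emit:
apply_moves(commands=[{"xyz":[0,0,0],"turn":[0,0,0],"grip":1},{"xyz":[0,0,0],"turn":[0,0,0],"grip":1},{"xyz":[0,0,0],"turn":[0,0,0],"grip":1},{"xyz":[0,0,0],"turn":[0,0,0],"grip":1},{"xyz":[0,0,0],"turn":[0,0,0],"grip":1},{"xyz":[0,0,0],"turn":[0,0,0],"grip":1}])

```text
time_s: 9.43
ee_pos: [0.453, -0.3325, 0.077]
orientation: [52.4, 89.9, -37.5]
contact_force: [-4.2, 3.0, 14.7]
width: 0.71
```

Emit:
apply_moves(commands=[{"xyz":[0,0,0.03],"turn":[0,0,0],"grip":1},{"xyz":[0,0,0.08],"turn":[0,0,0],"grip":1},{"xyz":[0,0,0.12],"turn":[0,0,0],"grip":1},{"xyz":[0.012,0.05,0.12],"turn":[0,0,0],"grip":1},{"xyz":[0.025,0.1,0.12],"turn":[0,0,0],"grip":1},{"xyz":[0.04,0.155,0.12],"turn":[0,0,0],"grip":1},{"xyz":[0.054,0.21,0.12],"turn":[0,0,0],"grip":1},{"xyz":[0.068,0.265,0.12],"turn":[0,0,0],"grip":1},{"xyz":[0.082,0.32,0.12],"turn":[0,0,0],"grip":1},{"xyz":[0.096,0.375,0.12],"turn":[0,0,0],"grip":1}])

```text
time_s: 10.68
ee_pos: [0.5485, 0.0446, 0.1957]
orientation: [3.6, 90.0, -86.4]
contact_force: [1.6, -0.6, -5.2]
width: 0.708
```

Emit:
apply_moves(commands=[{"xyz":[0.014,0.05,0],"turn":[0,0,0],"grip":1},{"xyz":[0.028,0.1,0],"turn":[0,0,0],"grip":1},{"xyz":[0.042,0.15,0],"turn":[0,0,0],"grip":1},{"xyz":[0.056,0.2,0],"turn":[0,0,0],"grip":1},{"xyz":[0.065,0.236,0],"turn":[0,0,0],"grip":1},{"xyz":[0.065,0.236,0],"turn":[0,0,0],"grip":1},{"xyz":[0.065,0.236,0],"turn":[0,0,0],"grip":1}])

```text
time_s: 11.55
ee_pos: [0.6133, 0.2784, 0.1953]
orientation: [-50.1, 89.9, -140.0]
contact_force: [-0.6, -0.4, -5.5]
width: 0.705
```

Run:
```python
from h import *
look("w5")
```

```text
ee [0.6133 0.2784 0.1953] w 0.705 F [-0.6 -0.4 -5.5]
```

View pics/w5.png

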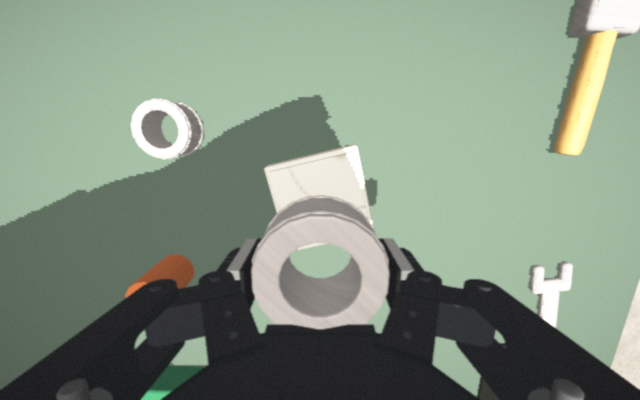

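Run:
```python
from h import *
m,i=again("w5")
a=onplane(m,265,169,.025)
for uv in((346,149),(358,146)):
    b=onplane(m,*uv,.025);e=(b-a)/np.linalg.norm(b-a);n=np.array([e[1],-e[0],0])
    print(a,b,np.linalg.norm(b-a),a+e*.042+n*.042,np.degrees(np.arctan2(e[1],e[0])))
v=i.astype(int);M=((v.min(2)>185)).astype(np.uint8)*255
print(ring(m,i,M,(160,129),.032,.023)[0])
cv2.imwrite("pics/w5c.png",cv2.resize(i[120:240,240:400,::-1],None,fx=4,fy=4))
```

```text
[0.56589458 0.30894108 0.025     ] [0.63443471 0.32579365 0.025     ] 0.07058156893234742 [0.61670803 0.27818408 0.025     ] 13.813798231829194
[0.56589458 0.30894108 0.025     ] [0.64437689 0.32826884 0.025     ] 0.08082719164350284 [0.61671934 0.27820277 0.025     ] 13.834868328709181
(array([0.4854, 0.3418]), np.float64(0.00043), np.float64(1.0))
```

View pics/w5c.png

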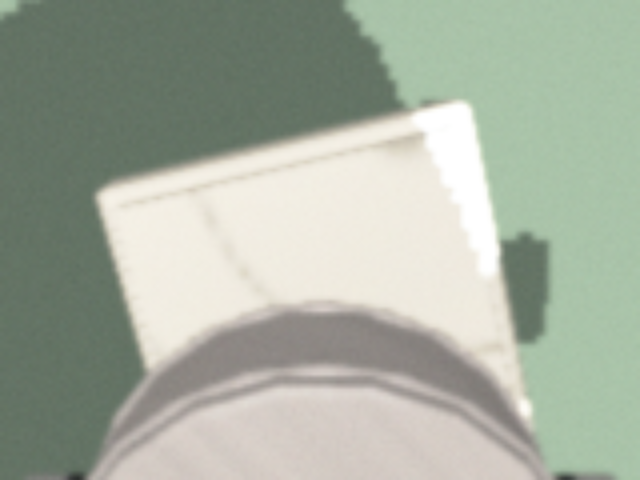

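Run:
```python
from h import *
m,i=again("w5")
a=onplane(m,270,171.5,.025);b=onplane(m,358.5,151,.025);e=(b-a)/np.linalg.norm(b-a);n=np.array([e[1],-e[0],0])
print(a,b,np.linalg.norm(b-a),(a+b)/2+n*.042)
```

```text
[0.57005648 0.30680524 0.025     ] [0.64494356 0.32415497 0.025     ] 0.0768705865992426 [0.61697944 0.27456384 0.025     ]
```

Emit:
apply_moves(commands=[{"xyz":[0.002,-0.0015,-0.03],"turn":[0,0,0],"grip":1},{"xyz":[0.002,-0.0015,-0.06],"turn":[0,0,0],"grip":1},{"xyz":[0.002,-0.0015,-0.08],"turn":[0,0,0],"grip":1},{"xyz":[0.002,-0.0015,-0.089],"turn":[0,0,0],"grip":1},{"xyz":[0.002,-0.0015,-0.089],"turn":[0,0,0],"grip":1},{"xyz":[0.002,-0.0015,-0.089],"turn":[0,0,0],"grip":1}])

```text
time_s: 12.35
ee_pos: [0.6161, 0.2772, 0.1077]
orientation: [114.1, 89.9, 24.1]
contact_force: [-0.3, 0.2, -5.5]
width: 0.705
```

Emit:
apply_moves(commands=[{"xyz":[0,0,-0.002],"turn":[0,0,0],"grip":1},{"xyz":[0,0,-0.003],"turn":[0,0,0],"grip":1},{"xyz":[0,0,-0.003],"turn":[0,0,0],"grip":1}])

```text
time_s: 12.72
ee_pos: [0.6155, 0.2773, 0.1036]
orientation: [-14.0, 90.0, -104.0]
contact_force: [-0.4, -0.1, -5.1]
width: 0.706
```

Emit:
apply_moves(commands=[{"xyz":[0,0,-0.001],"turn":[0,0,0],"grip":1},{"xyz":[0,0,-0.002],"turn":[0,0,0],"grip":1},{"xyz":[0,0,-0.002],"turn":[0,0,0],"grip":1}])

```text
time_s: 13.1
ee_pos: [0.6156, 0.2774, 0.1021]
orientation: [120.8, 90.0, 30.9]
contact_force: [-4.0, -0.7, 5.2]
width: 0.71
```

Emit:
apply_moves(commands=[{"xyz":[0,0,0],"turn":[0,0,0],"grip":0.4},{"xyz":[0,0,0],"turn":[0,0,0],"grip":-0.5},{"xyz":[0,0,0],"turn":[0,0,0],"grip":-1},{"xyz":[0,0,0],"turn":[0,0,0],"grip":-1},{"xyz":[0,0,0],"turn":[0,0,0],"grip":-1},{"xyz":[0,0,0],"turn":[0,0,0],"grip":-1},{"xyz":[0,0,0.04],"turn":[0,0,0],"grip":-1},{"xyz":[0,0,0.09],"turn":[0,0,0],"grip":-1},{"xyz":[0,0,0.12],"turn":[0,0,0],"grip":-1},{"xyz":[0,0,0.12],"turn":[0,0,0],"grip":-1}])

```text
time_s: 14.35
ee_pos: [0.6165, 0.2777, 0.2243]
orientation: [114.0, 89.7, 24.1]
contact_force: [0.4, -0.4, 0.3]
width: 1.001
```

Run:
```python
from h import *
look("w6")
```

```text
ee [0.6165 0.2777 0.2243] w 1.001 F [ 0.4 -0.4  0.3]
```

View pics/w6.png

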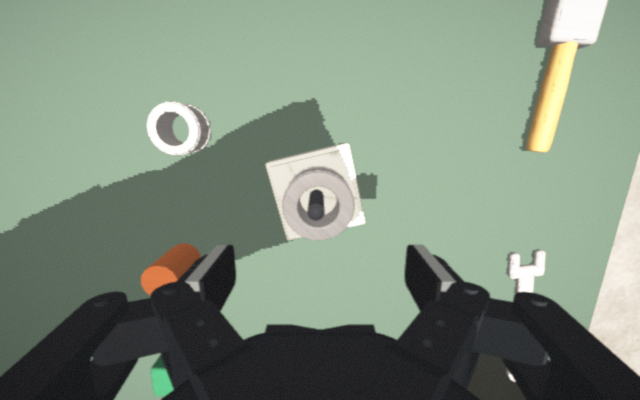

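Run:
```python
from h import *
m,i=again("w6")
print('tip',onplane(m,316,212,.080))
M=((i.min(2)>185)).astype(np.uint8)*255
print(ring(m,i,M,(175,128),.032,.023)[0])
```

```text
tip [0.61354252 0.27832173 0.08      ]
(array([0.4853, 0.3419]), np.float64(0.00034), np.float64(0.96))
```

Emit:
apply_moves(commands=[{"xyz":[-0.05,0.025,0],"turn":[0,0,0],"grip":-1},{"xyz":[-0.1,0.05,0],"turn":[0,0,0],"grip":-1},{"xyz":[-0.131,0.064,0],"turn":[0,0,0],"grip":-1},{"xyz":[-0.131,0.064,0],"turn":[0,0,0],"grip":-1},{"xyz":[-0.131,0.064,-0.05],"turn":[0,0,0],"grip":-1},{"xyz":[-0.131,0.064,-0.1],"turn":[0,0,0],"grip":-1},{"xyz":[-0.131,0.064,-0.135],"turn":[0,0,0],"grip":-1},{"xyz":[-0.131,0.064,-0.146],"turn":[0,0,0],"grip":-1},{"xyz":[-0.131,0.064,-0.146],"turn":[0,0,0],"grip":-1},{"xyz":[-0.131,0.064,-0.146],"turn":[0,0,0],"grip":-1}])

```text
time_s: 15.65
ee_pos: [0.4854, 0.3417, 0.077]
orientation: [124.9, 89.9, 34.9]
contact_force: [-0.2, 1.0, 0.9]
width: 1.003
```

Emit:
apply_moves(commands=[{"xyz":[0,0,0],"turn":[0,0,0],"grip":1},{"xyz":[0,0,0],"turn":[0,0,0],"grip":1},{"xyz":[0,0,0],"turn":[0,0,0],"grip":1},{"xyz":[0,0,0],"turn":[0,0,0],"grip":1},{"xyz":[0,0,0],"turn":[0,0,0],"grip":1},{"xyz":[0,0,0],"turn":[0,0,0],"grip":1},{"xyz":[0,0,0],"turn":[0,0,0],"grip":1}])

```text
time_s: 16.52
ee_pos: [0.4848, 0.3415, 0.0766]
orientation: [127.6, 89.9, 37.6]
contact_force: [-4.2, -2.3, 11.9]
width: 0.526
```

Emit:
apply_moves(commands=[{"xyz":[0,0,0.03],"turn":[0,0,0],"grip":1},{"xyz":[0,0,0.08],"turn":[0,0,0],"grip":1},{"xyz":[0,0,0.12],"turn":[0,0,0],"grip":1},{"xyz":[0,0,0.12],"turn":[0,0,0],"grip":1},{"xyz":[0.05,-0.024,0.12],"turn":[0,0,0],"grip":1},{"xyz":[0.1,-0.049,0.12],"turn":[0,0,0],"grip":1},{"xyz":[0.13,-0.064,0.12],"turn":[0,0,0],"grip":1},{"xyz":[0.13,-0.064,0.12],"turn":[0,0,0],"grip":1},{"xyz":[0.13,-0.064,0.12],"turn":[0,0,0],"grip":1}])

```text
time_s: 17.65
ee_pos: [0.6138, 0.2773, 0.1944]
orientation: [-72.6, 89.9, -162.6]
contact_force: [-0.6, 0.3, -2.5]
width: 0.519
```

Run:
```python
from h import *
look("w7")
```

```text
ee [0.6138 0.2773 0.1944] w 0.519 F [-0.6  0.3 -2.5]
```

View pics/w7.png

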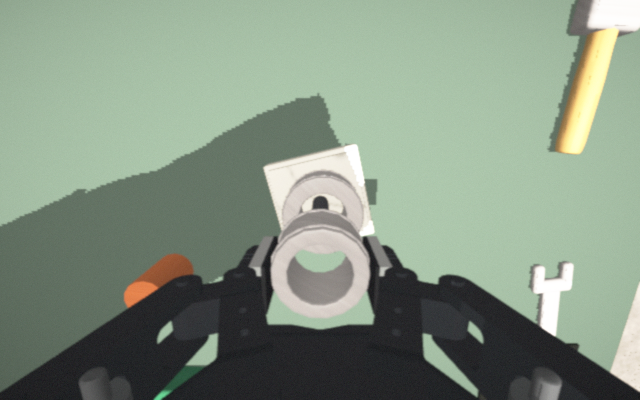

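Emit:
apply_moves(commands=[{"xyz":[0.001,0,-0.015],"turn":[0,0,0],"grip":1},{"xyz":[0.001,0,-0.03],"turn":[0,0,0],"grip":1},{"xyz":[0.001,0,-0.045],"turn":[0,0,0],"grip":1},{"xyz":[0.001,0,-0.052],"turn":[0,0,0],"grip":1},{"xyz":[0.001,0,-0.052],"turn":[0,0,0],"grip":1},{"xyz":[0.001,0,-0.052],"turn":[0,0,0],"grip":1}])

```text
time_s: 18.45
ee_pos: [0.6158, 0.2774, 0.1441]
orientation: [115.8, 90.0, 25.9]
contact_force: [-0.4, -0.1, -1.8]
width: 0.524
```

Emit:
apply_moves(commands=[{"xyz":[0,0,-0.002],"turn":[0,0,0],"grip":1},{"xyz":[0,0,-0.002],"turn":[0,0,0],"grip":1},{"xyz":[0,0,-0.002],"turn":[0,0,0],"grip":1}])

```text
time_s: 18.82
ee_pos: [0.6156, 0.2773, 0.1417]
orientation: [116.1, 90.0, 26.1]
contact_force: [0.9, -0.5, -2.0]
width: 0.522
```

Expected seat is near TCP 0.1376.

Emit:
apply_moves(commands=[{"xyz":[0,0,-0.002],"turn":[0,0,0],"grip":1},{"xyz":[0,0,-0.003],"turn":[0,0,0],"grip":1},{"xyz":[0,0,-0.003],"turn":[0,0,0],"grip":1}])

```text
time_s: 19.2
ee_pos: [0.6155, 0.2772, 0.1384]
orientation: [-64.0, 90.0, -153.9]
contact_force: [0.5, -0.0, -2.1]
width: 0.523
```

Emit:
apply_moves(commands=[{"xyz":[0,0,-0.001],"turn":[0,0,0],"grip":1},{"xyz":[0,0,-0.001],"turn":[0,0,0],"grip":1},{"xyz":[0,0,-0.001],"turn":[0,0,0],"grip":1}])

```text
time_s: 19.58
ee_pos: [0.6156, 0.2773, 0.1376]
orientation: [109.1, 90.0, 19.1]
contact_force: [0.2, 0.4, 0.2]
width: 0.524
```

Touching; one more millimetre, then release.

Emit:
apply_moves(commands=[{"xyz":[0,0,-0.001],"turn":[0,0,0],"grip":1},{"xyz":[0,0,-0.001],"turn":[0,0,0],"grip":1},{"xyz":[0,0,-0.001],"turn":[0,0,0],"grip":1}])

```text
time_s: 19.95
ee_pos: [0.6156, 0.2773, 0.1376]
orientation: [116.2, 90.0, 26.3]
contact_force: [-4.0, -2.9, 11.6]
width: 0.523
```

Emit:
apply_moves(commands=[{"xyz":[0,0,0],"turn":[0,0,0],"grip":0.4},{"xyz":[0,0,0],"turn":[0,0,0],"grip":-0.5},{"xyz":[0,0,0],"turn":[0,0,0],"grip":-1},{"xyz":[0,0,0],"turn":[0,0,0],"grip":-1},{"xyz":[0,0,0],"turn":[0,0,0],"grip":-1},{"xyz":[0,0,0],"turn":[0,0,0],"grip":-1},{"xyz":[0,0,0.04],"turn":[0,0,0],"grip":-1},{"xyz":[0,0,0.08],"turn":[0,0,0],"grip":-1},{"xyz":[0,0,0.1],"turn":[0,0,0],"grip":-1},{"xyz":[0,0,0.1],"turn":[0,0,0],"grip":-1}])

```text
time_s: 21.2
ee_pos: [0.6162, 0.2776, 0.2382]
orientation: [114.5, 89.8, 24.5]
contact_force: [0.1, -0.5, -1.5]
width: 1.0
```

Run:
```python
from h import *
look("w8")
```

```text
ee [0.6162 0.2776 0.2382] w 1.0 F [ 0.1 -0.5 -1.5]
```

View pics/w8.png

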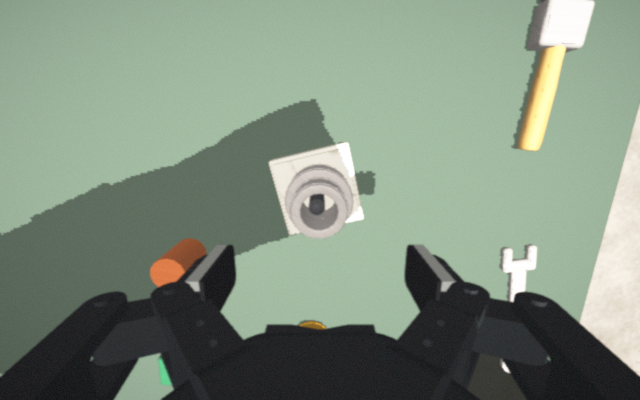

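Steel stack sits concentric on the white base. Next, the brass narrow band.

Emit:
apply_moves(commands=[{"xyz":[-0.002,-0.05,0],"turn":[0,0,0],"grip":-1},{"xyz":[-0.004,-0.1,0],"turn":[0,0,0],"grip":-1},{"xyz":[-0.006,-0.15,0],"turn":[0,0,0],"grip":-1},{"xyz":[-0.008,-0.192,0],"turn":[0,0,0],"grip":-1},{"xyz":[-0.008,-0.192,0],"turn":[0,0,0],"grip":-1},{"xyz":[-0.008,-0.192,0],"turn":[0,0,0],"grip":-1}])

```text
time_s: 22.0
ee_pos: [0.6072, 0.0854, 0.2356]
orientation: [-92.9, 89.9, 177.2]
contact_force: [-0.2, 0.4, 0.4]
width: 1.004
```

Run:
```python
from h import *
m,i=look("w9")
c,q=ring(m,i,mask(i,'brass'),(319,200),.032,.023);print(c,q[:,0].min(0),q[:,0].max(0))
```

```text
ee [0.6072 0.0854 0.2356] w 1.004 F [-0.2  0.4  0.4]
(array([0.6051, 0.0859]), np.float64(0.0007), np.float64(0.87)) [296 170] [341 217]
```

Emit:
apply_moves(commands=[{"xyz":[-0.002,0.0005,-0.05],"turn":[0,0,0],"grip":-1},{"xyz":[-0.002,0.0005,-0.1],"turn":[0,0,0],"grip":-1},{"xyz":[-0.002,0.0005,-0.145],"turn":[0,0,0],"grip":-1},{"xyz":[-0.002,0.0005,-0.158],"turn":[0,0,0],"grip":-1},{"xyz":[-0.002,0.0005,-0.158],"turn":[0,0,0],"grip":-1},{"xyz":[-0.002,0.0005,-0.158],"turn":[0,0,0],"grip":-1}])

```text
time_s: 22.8
ee_pos: [0.6067, 0.0862, 0.0805]
orientation: [97.9, 89.8, 7.9]
contact_force: [-0.0, -0.5, -0.3]
width: 1.004
```

Emit:
apply_moves(commands=[{"xyz":[0,0,0],"turn":[0,0,0],"grip":1},{"xyz":[0,0,0],"turn":[0,0,0],"grip":1},{"xyz":[0,0,0],"turn":[0,0,0],"grip":1},{"xyz":[0,0,0],"turn":[0,0,0],"grip":1},{"xyz":[0,0,0],"turn":[0,0,0],"grip":1},{"xyz":[0,0,0],"turn":[0,0,0],"grip":1},{"xyz":[0,0,0],"turn":[0,0,0],"grip":1}])

```text
time_s: 23.68
ee_pos: [0.6059, 0.0858, 0.0797]
orientation: [99.9, 89.9, 10.0]
contact_force: [-3.4, -0.6, 11.6]
width: 0.518
```

Emit:
apply_moves(commands=[{"xyz":[0,0,0.03],"turn":[0,0,0],"grip":1},{"xyz":[0,0,0.08],"turn":[0,0,0],"grip":1},{"xyz":[0,0,0.12],"turn":[0,0,0],"grip":1},{"xyz":[-0.02,-0.05,0.12],"turn":[0,0,0],"grip":1},{"xyz":[-0.041,-0.1,0.12],"turn":[0,0,0],"grip":1},{"xyz":[-0.061,-0.15,0.12],"turn":[0,0,0],"grip":1},{"xyz":[-0.081,-0.2,0.12],"turn":[0,0,0],"grip":1},{"xyz":[-0.102,-0.25,0.12],"turn":[0,0,0],"grip":1},{"xyz":[-0.12,-0.296,0.12],"turn":[0,0,0],"grip":1},{"xyz":[-0.12,-0.296,0.12],"turn":[0,0,0],"grip":1}])

```text
time_s: 24.92
ee_pos: [0.4842, -0.2129, 0.1987]
orientation: [-11.9, 90.0, -102.1]
contact_force: [0.5, 0.2, -2.2]
width: 0.522
```

Run:
```python
from h import *
look("w10")
```

```text
ee [ 0.4842 -0.2129  0.1987] w 0.522 F [ 0.5  0.2 -2.2]
```

View pics/w10.png

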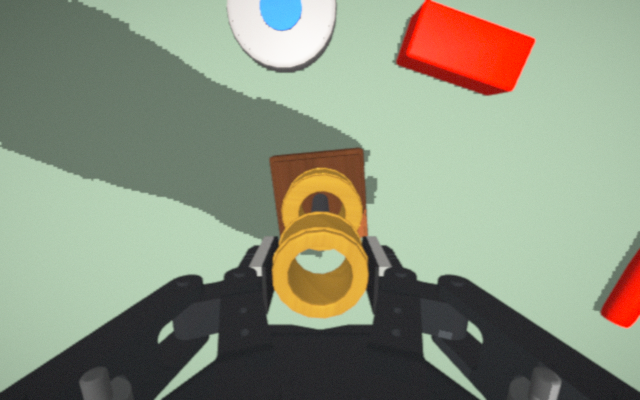

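Emit:
apply_moves(commands=[{"xyz":[0.001,0.002,-0.015],"turn":[0,0,0],"grip":1},{"xyz":[0.001,0.002,-0.03],"turn":[0,0,0],"grip":1},{"xyz":[0.001,0.002,-0.045],"turn":[0,0,0],"grip":1},{"xyz":[0.001,0.002,-0.053],"turn":[0,0,0],"grip":1},{"xyz":[0.001,0.002,-0.053],"turn":[0,0,0],"grip":1},{"xyz":[0.001,0.002,-0.053],"turn":[0,0,0],"grip":1}])

```text
time_s: 25.72
ee_pos: [0.4868, -0.2083, 0.146]
orientation: [66.0, 90.0, -24.0]
contact_force: [0.1, 0.0, -1.4]
width: 0.516
```

Emit:
apply_moves(commands=[{"xyz":[0,0,-0.002],"turn":[0,0,0],"grip":1},{"xyz":[0,0,-0.003],"turn":[0,0,0],"grip":1},{"xyz":[0,0,-0.003],"turn":[0,0,0],"grip":1}])

```text
time_s: 26.1
ee_pos: [0.4865, -0.2082, 0.1426]
orientation: [-48.7, 90.0, -138.7]
contact_force: [-0.1, 0.3, -2.3]
width: 0.519
```

Emit:
apply_moves(commands=[{"xyz":[0,-0.001,-0.001],"turn":[0,0,0],"grip":1},{"xyz":[0,-0.001,-0.002],"turn":[0,0,0],"grip":1},{"xyz":[0,-0.001,-0.002],"turn":[0,0,0],"grip":1}])

```text
time_s: 26.48
ee_pos: [0.4866, -0.2093, 0.1407]
orientation: [40.4, 90.0, -49.6]
contact_force: [-1.5, -1.1, 1.5]
width: 0.516
```

Emit:
apply_moves(commands=[{"xyz":[0,0,-0.001],"turn":[0,0,0],"grip":1},{"xyz":[0,0,-0.001],"turn":[0,0,0],"grip":1},{"xyz":[0,0,-0.001],"turn":[0,0,0],"grip":1}])

```text
time_s: 26.85
ee_pos: [0.4866, -0.2093, 0.1406]
orientation: [54.0, 89.9, -36.0]
contact_force: [-7.4, 2.5, 19.7]
width: 0.521
```

Emit:
apply_moves(commands=[{"xyz":[0,0,0],"turn":[0,0,0],"grip":0.4},{"xyz":[0,0,0],"turn":[0,0,0],"grip":-0.5},{"xyz":[0,0,0],"turn":[0,0,0],"grip":-1},{"xyz":[0,0,0],"turn":[0,0,0],"grip":-1},{"xyz":[0,0,0],"turn":[0,0,0],"grip":-1},{"xyz":[0,0,0],"turn":[0,0,0],"grip":-1},{"xyz":[0,0,0.04],"turn":[0,0,0],"grip":-1},{"xyz":[0,0,0.08],"turn":[0,0,0],"grip":-1},{"xyz":[0,0,0.12],"turn":[0,0,0],"grip":-1},{"xyz":[0,0,0.12],"turn":[0,0,0],"grip":-1}])

```text
time_s: 28.1
ee_pos: [0.4877, -0.2097, 0.2624]
orientation: [66.6, 89.7, -23.4]
contact_force: [0.6, 0.2, -0.3]
width: 0.999
```

Emit:
apply_moves(commands=[{"xyz":[-0.03,-0.05,0],"turn":[0,0,0],"grip":-1},{"xyz":[-0.06,-0.1,0],"turn":[0,0,0],"grip":-1},{"xyz":[-0.09,-0.15,0],"turn":[0,0,0],"grip":-1},{"xyz":[-0.12,-0.2,0],"turn":[0,0,0],"grip":-1},{"xyz":[-0.12,-0.2,0],"turn":[0,0,0],"grip":-1},{"xyz":[-0.12,-0.2,0],"turn":[0,0,0],"grip":-1}])

```text
time_s: 28.85
ee_pos: [0.3664, -0.4089, 0.2587]
orientation: [-150.3, 89.9, 119.7]
contact_force: [1.5, 0.6, -0.5]
width: 0.999
```

Run:
```python
from rig import bot
from h import *
t=bot.camera("top")[:,:,::-1];s=bot.camera("scene")[:,:,::-1]
cv2.imwrite("pics/t9.png",t)
a=cv2.resize(s[200:290,180:300],None,fx=3,fy=3,interpolation=2);b=cv2.resize(s[100:190,380:500],None,fx=3,fy=3,interpolation=2)
cv2.imwrite("pics/s9.png",np.vstack([np.hstack([a,b]),cv2.resize(t[120:270,140:500],(720,300))]))
o=cv2.imread("pics/top0.png")
for n,(u,v) in dict(copper=(233,242),green=(298,240),red=(364,181),wheel=(351,246)).items():
    w=t[v-25:v+25,u-25:u+25].astype(np.float32).mean(2);w0=o[v-25:v+25,u-25:u+25].astype(np.float32).mean(2)
    print(n,cv2.phaseCorrelate(w0,np.ascontiguousarray(w)))
```

```text
copper ((-0.013533458242307006, 0.029394501981858667), 1.0164209144592284)
green ((-0.018061061079759355, 0.09119041941178807), 0.9181121120452881)
red ((-0.010525311050340491, -0.08783366586325059), 0.9792699203491211)
wheel ((0.0812760227996101, 0.02263549517743968), 0.9237634391784668)
```

View pics/s9.png

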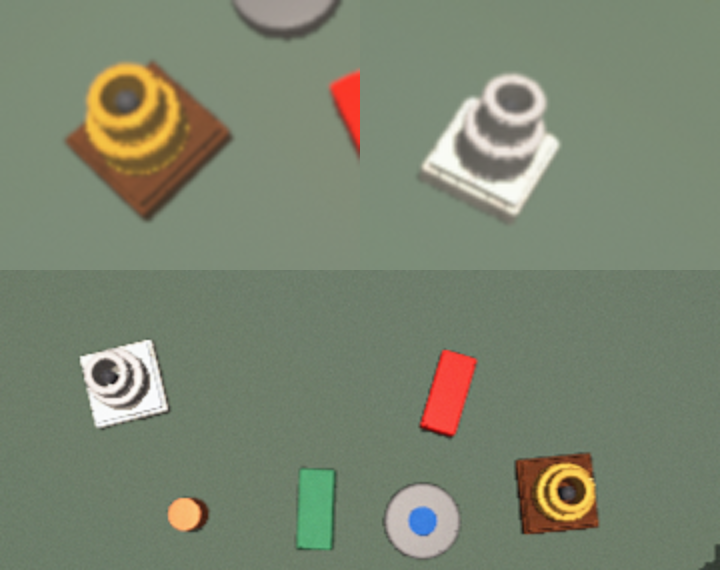

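Both stacks stand flat and centred with the narrow band on top, and the bystanders have moved less than 0.1 px.

```bash
python3 -c "
from rig import bot
print(bot.hand_in())"
```

```text
the job is handed in; nothing more can be done
None
```

All four bands are on their bases: brass on the dark wooden base and steel on the white base. On each, the wide band lies on the base and the narrow band on top. I handed the job in at about 29 s.

- **Setting down:** I lowered each band until the wrist force rose before opening the gripper. The seating heights matched the expected ones to about 1 mm.
- **Final pictures:** the scene and top views show both stacks flat and centred on their spindles. The copper rod, both bars and the buffing wheel had shifted by less than 0.1 pixel, about 0.2 mm.
- **Forces:** the highest force I read was about 22 N, when setting the wide brass band on its base. Readings came only at the end of each move call.
- **Disagreements:** position estimates from different views differed by 2–5 mm for the spindles and up to 10 mm for some bands. The bores leave 8–11 mm of play around the spindles. The wrist-camera estimate of how the first brass band sat in the gripper fitted poorly, so I relied on the height at which I gripped it.

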